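# Fold the empty crate flat

### The job

Fold the empty black crate on the bench flat, ready for the pile: push both short end walls over inward until they lie on its floor, then push both long side walls over on top of them until everything lies flat. Do it by pushing only: the crate stays flat on the bench about where it is, not picked up or carried, and the pots, bowl and scoop around it are left alone.

Things in the scene. Friction and masses are not known exactly. Their poses are not given: they have to be found in the camera images.
- crate: empty folding crate, black plastic, 300 mm (own y) x 200 mm (own x) x 125 mm high, 40 mm folded, 0.7 to 1 kg, loose. Origin: centre of its underside, z up, x roughly away from the robot. Four 8 mm thick walls, hinged at their lower edges at mid thickness, fold inward only: two short ends at +y and -y, two long sides at -x and +x. The sides can fold only once both ends lie flat.
- end_left (a joint): fold angle of the short end at the crate's +y (grey grip, green corner catches): 0 upright, 1.571 folded inward, flat just above the crate floor. Slotted black panel 178 mm long, 103 mm high above its hinge. Hinge axis: along the crate's x at y = +146 mm, 22 mm above the crate's underside. Flat, the panel's upper face is 26 mm above the crate's underside. Stiff hinge: about 1 N at the top edge moves it; it stays where it is left.
- end_right (a joint): fold angle of the short end at the crate's -y (grey grip, green corner catches): 0 upright, 1.571 folded inward, flat just above the crate floor. Slotted black panel 178 mm long, 103 mm high above its hinge. Hinge axis: along the crate's x at y = -146 mm, 22 mm above the crate's underside. Flat, the panel's upper face is 26 mm above the crate's underside. Stiff hinge: about 1 N at the top edge moves it; it stays where it is left.
- side_near (a joint): fold angle of the long side at the crate's -x, nearer the robot: 0 upright, 1.571 folded inward, flat over the folded ends. Slotted black panel 300 mm long, 89 mm high above its hinge. Hinge axis: along the crate's y at x = -96 mm, 36 mm above the crate's underside. Flat, the panel's upper face is 40 mm above the crate's underside. Stiff hinge: about 1 N at the top edge moves it; it stays where it is left.
- side_far (a joint): fold angle of the long side at the crate's +x, farther from the robot: 0 upright, 1.571 folded inward, flat over the folded ends. Slotted black panel 300 mm long, 89 mm high above its hinge. Hinge axis: along the crate's y at x = +96 mm, 36 mm above the crate's underside. Flat, the panel's upper face is 40 mm above the crate's underside. Stiff hinge: about 1 N at the top edge moves it; it stays where it is left.
- end_left_top (a point): middle of the top edge of the wall end_left (at its mid thickness); moves with the wall
- end_right_top (a point): middle of the top edge of the wall end_right (at its mid thickness); moves with the wall
- side_near_top (a point): middle of the top edge of the wall side_near (at its mid thickness); moves with the wall
- side_far_top (a point): middle of the top edge of the wall side_far (at its mid thickness); moves with the wall
- pot_stack: bystander: stack of five nested black pots, upside down, 90 mm across, 141 mm tall; origin at the centre of its underside
- bowl: bystander: stainless steel bowl, 110 mm across, 50 mm tall; origin at the centre of its underside
- pot: bystander: empty terracotta-coloured pot, 90 mm across, 85 mm tall; origin at the centre of its underside
- scoop: bystander: potting scoop lying on the bench, about 230 mm long along its own x (wooden handle to -x, steel blade to +x), 53 mm wide, 34 mm tall; origin on the bench under the back of the blade

How it is judged:
By the outcome, as a careful person would: the job done as asked, in the order asked, and still so for the second after the job is handed in, with the robot touching nothing.
It also fails if it takes over 58 s, if anything falls off the work surface, if the arm or the gripper's body presses on something with over 40 N, if the wrist force passes 120 N, or if a joint passes its speed limit or range.

### The arm

A 6-joint arm with a two-finger parallel gripper is mounted at the origin on the work surface. World frame = base frame: x ahead of the robot, y to its left, z up, the work surface at z = 0. Lengths are in mm, angles in rad, forces in N, time in s.
With the tool pointing down it reaches from about 350 to 875 mm from the base axis. Payload 4.2 kg.
Tool frame: the origin (TCP) lies on the centre line of the jaws, within the pads' length; the fingertips stand 14 mm ahead of it and the grasp point (between the pads) lies 5 mm behind it (tcp_to_tips is the distance from the TCP to the fingertips, in mm); z points along the fingers, y is the direction in which the jaws open and shut (so a half turn about z gives the same grasp; the last joint's range is limited). The gripper opens to 85 mm and grips with 20 to 120 N. Pads are 22 mm wide; open, the fingers measure 114 mm over their backs; the gripper's body (76 mm by 85 mm) begins 54 mm behind the grasp point. The pads swing forward as they close: fully open they stand 13 mm farther back than shut.
Start: joints at [1.557, 0.385, 0.008, 0, -1.194, -0.259], TCP at [168.361, 601.875, 214.412] pointing down, gripper open.
Joint ranges: [-3.14, 3.14], [-1.21, 2.06], [-1.07, 1.41], [-3.16, 2.05], [-2.99, -0.16], [-3.1, 3.1]. Speed limits (rad/s): [2.79, 2.79, 3.14, 3.14, 3.14, 3.14].

### API

Orientations are given as a unit quaternion [x, y, z, w].
In Python, from bench import read_state, get_image, job_done, tcp_to_tips gives the robot as it stands. The module is installed in compiled form; this text tells all that it offers.
- The arm moves only by the tool play_rows, never from a script. Its argument "targets" is a list of rows, each an object of numbers: "gripper": the gripper's target within -1 to 1 (shut at 1, half-way at 0, fully open at -1); "tx", "ty", "tz": the shift along the tool's x, y, z scaled (see below); "spin": the turn about the tool's z scaled (see below). A call has 1 to 12 rows; each row is the pose to reach, as a shift and turn from the pose commanded when the call began, along the tool's axes at that moment; what a row does not reach only later rows make up. The controller multiplies each number of a shift by 0.25 m and each number of a turn by pi/4 rad. A row lasts 1/8 s, in which the tool goes at most 62.5 mm and 10.7 degrees, less where a joint would pass 70% of its speed; a pose out of reach is approached as far as the arm can. A call with a number of a shift or a turn outside -1 to 1 is refused whole. A call with a gripper value outside its range is refused whole. The fingers move at their own pace and stop on an object; the grip force is fixed at half the most. Time passes only in rows, so rows that repeat a pose let the fingers close. It gives the time, the measured TCP pose, the force and the opening at its end, in the units of the state.
- read_state(): the state, without advancing time (a new reading comes with each control period).
- get_image(name): name is "scene" or "side" or "wrist"; returns a dict with "frame" (384x512x3 uint8, red, green, blue), "depth" (384x512 float32, mm along the optical axis (not along the pixel's ray), 0 where there is no reading), "mtx" (3x3 intrinsics, pixels), "k1" (the pictures are not rectified: a ray, as slopes to the right and down, at radius r is drawn at 1 + k1 r^2 times it, then the intrinsics apply), "world_to_cam" (4x4, takes a point from world to camera coordinates). Camera axes: x right, y up, looking along -z (the intrinsics and any distortion apply to the point x, -y, -z); pixel columns grow to the right and rows downward; lengths in mm; the calibration is good to about 2 mm. A picture is of the moment at which its call begins.
- job_done(): hands the job in, once; it reports no verdict.
The state is a dict: "clock": time; "joints": joint angles; "joint_vel": joint speeds; "joint_efforts": joint torques, N m; "position": TCP position; "ee_rot": TCP orientation; "contact_force": force on the tool from outside, world axes, zero at the start; "wrist_torque": the same for the moment, N m; "gripper_width": finger opening in mm.
Only numpy, scipy, OpenCV 4.12 (cv2) and the standard library are available. Lean on these libraries where they do the work, as an engineer would, in place of code of your own. Each camera call takes 0.05 s, during which the arm holds its last target.

## Working session

There is one attempt and no reset: what is moved stays moved. The work goes in short steps, Python scripts to look and compute and a tool call to move; the robot and the scene stay as the last step left them, time stands still between calls to the robot, and variables do not carry over. Pictures are saved under pics/ and viewed, and the job is handed in when it is done.

Besides the shell and the picture viewer there is one more tool, called after "Emit:" as name([rows], argument=value, ...), one row to a line, values as JSON. play_rows: Moves the arm, as the interface text tells. Its arguments: {"type":"object","properties":{"targets":{"type":"array","items":{"type":"object","properties":{"gripper":{"type":"number"},"tx":{"type":"number","minimum":-1,"maximum":1},"ty":{"type":"number","minimum":-1,"maximum":1},"tz":{"type":"number","minimum":-1,"maximum":1},"spin":{"type":"number","minimum":-1,"maximum":1}}}}},"required":["targets"]}

```bash
mkdir -p pics; cat > h.py <<'E'
import numpy as np, cv2
from bench import *
def snap(n,tag):
    d=get_image(n); cv2.imwrite(f'pics/{tag}_{n}.png',cv2.cvtColor(d['frame'],cv2.COLOR_RGB2BGR)); np.savez(f'pics/{tag}_{n}.npz',**{k:d[k] for k in d}); return d
def cloud(d):
    z=d['depth'].astype(float);K=np.array(d['mtx']);h,w=z.shape
    k=float(d['k1'])
    u,v=np.meshgrid(np.arange(w),np.arange(h))
    xd=(u-K[0,2])/K[0,0];yd=(v-K[1,2])/K[1,1];x,y=xd.copy(),yd.copy()
    for _ in range(8):
        s=1+k*(x*x+y*y);x=xd/s;y=yd/s
    P=np.stack([x*z,-y*z,-z,np.ones_like(z)],-1)
    W=P@np.linalg.inv(np.array(d['world_to_cam'])).T
    W=W[...,:3];W[z<=0]=np.nan
    return W
E
python3 - <<'E'
from h import *
s=read_state();print(s)
for n in('scene','side','wrist'):snap(n,'a')
E
```

```text
{'clock': 0.0, 'joints': array([ 1.55665206e+00,  3.85546422e-01,  6.56946557e-03, -5.11016117e-04,
       -1.19398947e+00, -2.58563309e-01]), 'joint_vel': array([-1.71783747e-03, -6.34653850e-05,  6.44947624e-05, -6.38046636e-04,
        2.62599169e-03,  8.04524867e-04]), 'joint_efforts': array([ 2.85699789e-04, -3.92285550e+01,  1.88405997e+01,  4.18602437e+00,
       -4.60305746e-03, -2.30808375e-06]), 'position': array([168.1716758 , 601.27864867, 213.30390656]), 'ee_rot': array([ 9.90704786e-01, -1.36024971e-01, -1.03435644e-04,  1.10590841e-03]), 'contact_force': array([-0.05278704,  1.15420141, -0.19290824]), 'wrist_torque': array([-0.01495747, -0.00176378,  0.00570098]), 'gripper_width': 85.56371563208754}
```

View pics/a_scene.png

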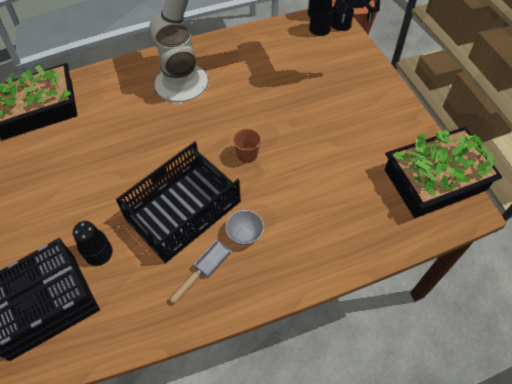

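View pics/a_side.png

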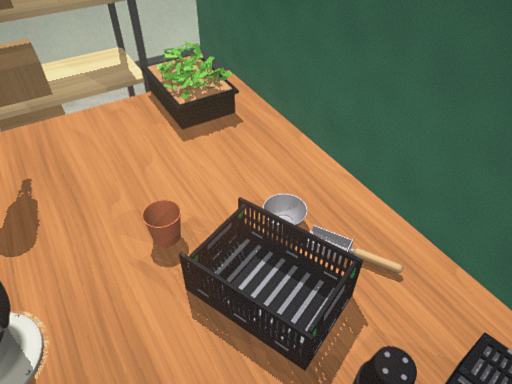

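View pics/a_wrist.png

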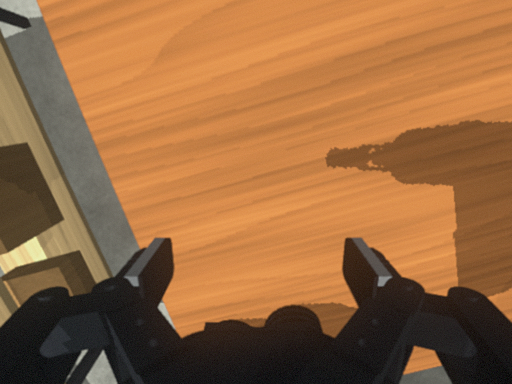

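```bash
python3 - <<'E'
from h import *
for n in('scene','side'):
    d=dict(np.load(f'pics/a_{n}.npz'));W=cloud(d)
    print(n,np.linalg.inv(d['world_to_cam'])[:3,3])
    f=d['frame'].astype(int)
    m=(W[...,2]>112)&(W[...,2]<135)&(f.max(-1)<110)&(W[...,0]>300)
    P=W[m];print(len(P),P.min(0) if len(P) else 0,P.max(0))
    q=((P[:,:2])/1).astype(np.float32)
    nlab,lab,st,_=cv2.connectedComponentsWithStats(m.astype(np.uint8))
    for i in range(1,nlab):
        if st[i,4]>40:
            Q=W[lab==i];print(st[i],Q.min(0).round(),Q.max(0).round(),cv2.minAreaRect(Q[:,:2].astype(np.float32)))
    # height map of everything
    z=W[...,2];x=W[...,0];y=W[...,1]
    img=np.zeros((600,800),np.uint8)
    ok=np.isfinite(z)&(z>8)&(z<220)
    r=np.round(700-0.7*x[ok]).astype(int);c=np.round(400-0.7*y[ok]).astype(int)
    k=(r>=0)&(r<600)&(c>=0)&(c<800)
    np.maximum.at(img,(r[k],c[k]),np.clip(z[ok][k]*1.4+30,0,255).astype(np.uint8))
    im=cv2.applyColorMap(img,cv2.COLORMAP_JET)
    for X in range(200,1000,100):cv2.line(im,(0,int(700-.7*X)),(799,int(700-.7*X)),(255,255,255),1);cv2.putText(im,str(X),(0,int(700-.7*X)),0,.4,(255,255,255))
    for Y in range(-500,501,100):cv2.line(im,(int(400-.7*Y),0),(int(400-.7*Y),599),(255,255,255),1);cv2.putText(im,str(Y),(int(400-.7*Y),590),0,.4,(255,255,255))
    cv2.imwrite(f'pics/h_{n}.png',im)
E
```

```text
scene [1278.67705118 -177.15282424 1236.1066309 ]
5843 [ 392.76679102 -713.72095702  112.01093944] [823.69966584 789.53511123 134.9379907 ]
[ 116  142  123  105 1214] [ 393. -319.  112.] [690.  32. 133.] ((539.098388671875, -143.83837890625), (204.1825408935547, 299.81439208984375), 23.30182456970215)
[410 165  11   9  45] [702. 519. 119.] [741. 556. 135.] ((718.064697265625, 532.701904296875), (30.051578521728516, 36.79689025878906), 41.27483367919922)
[ 75 226  24  22 142] [ 575. -455.  112.] [ 622. -388.  135.] ((602.8973999023438, -416.8122253417969), (36.84613800048828, 67.54286193847656), 18.964855194091797)
[   0  238   72   67 1821] [ 570. -696.  112.] [ 710. -478.  130.] ((639.51025390625, -595.789306640625), (98.18700408935547, 225.75210571289062), 12.550211906433105)
[   0  268   88   74 2365] [ 675. -706.  112.] [ 816. -453.  129.] ((745.5250854492188, -588.879150390625), (101.15687561035156, 259.443115234375), 12.547331809997559)
side [ 260.49876701 -539.74955435  760.40511825]
5985 [ 387.07743406 -526.65508924  112.00115134] [1547.4042597  1305.88352025  134.9933957 ]
[
[... 283 characters left out ...]
36, 38.652034759521484), 59.943115234375)
[ 179  198  184  145 2852] [ 387. -320.  112.] [687.  31. 131.] ((538.0111694335938, -143.38079833984375), (202.61459350585938, 299.211181640625), 23.55006217956543)
[ 457  333   55   51 1526] [ 674. -527.  112.] [ 772. -454.  127.] ((724.9271240234375, -494.5404968261719), (95.6988296508789, 64.09793853759766), 12.845989227294922)
[367 357  17  27 174] [ 549. -432.  112.] [ 571. -390.  135.] ((557.6337890625, -409.1971740722656), (44.933258056640625, 10.55148696899414), 68.2122802734375)
[449 377  13   7  57] [ 645. -489.  114.] [ 669. -477.  127.] ((656.6444702148438, -481.65679931640625), (10.167098045349121, 22.29399871826172), 63.37504196166992)
```

View pics/h_scene.png

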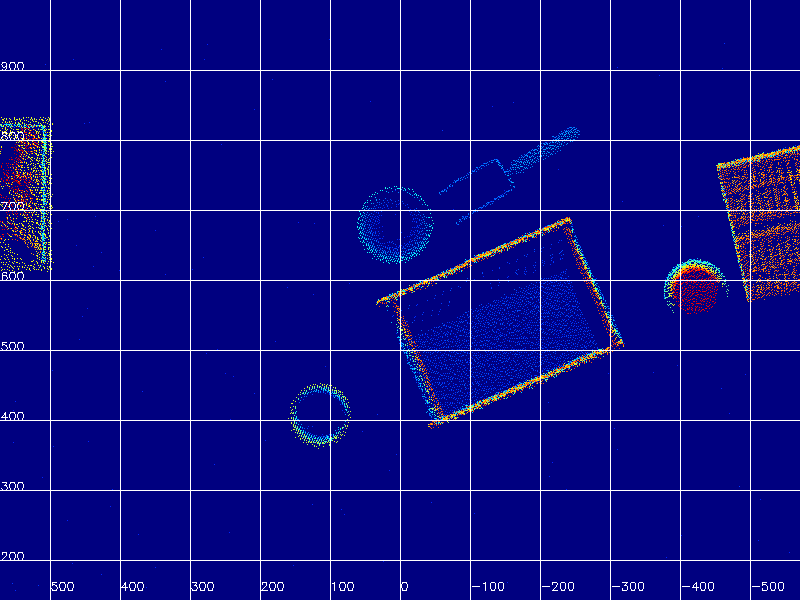

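View pics/h_side.png

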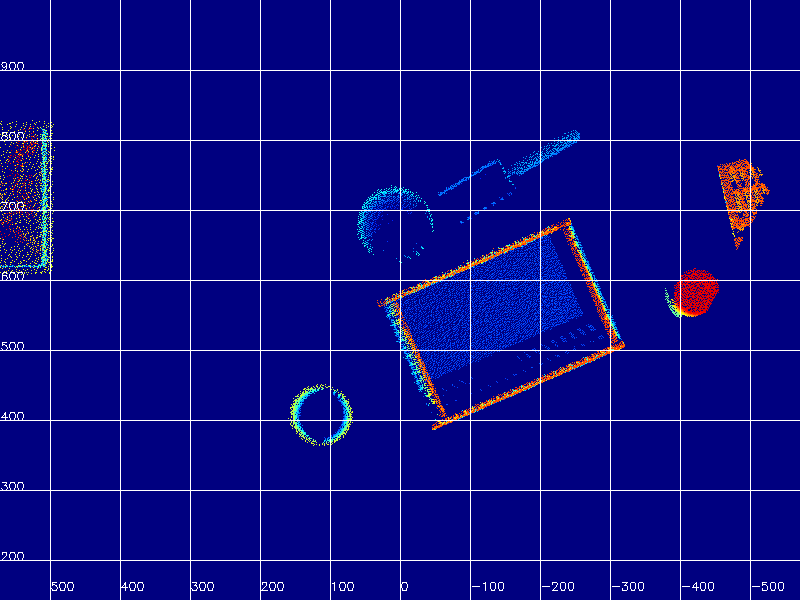

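```bash
python3 - <<'E'
from h import *
d=dict(np.load('pics/a_scene.npz'));W=cloud(d)
c=np.array([538.5,-143.6]);a=np.radians(23.4);R=np.array([[np.cos(a),-np.sin(a)],[np.sin(a),np.cos(a)]])
def rep(n,u0,u1,v0,v1):
    P=W[v0:v1,u0:u1].reshape(-1,3);P=P[P[:,2]>12]
    print(n,'world',np.nanmin(P,0).round(),np.nanmax(P,0).round()); q=(P[:,:2]-c)@R
    print('   crate',q.min(0).round(),q.max(0).round())
rep('pot',225,265,125,165);rep('bowl',226,268,209,248);rep('scoop',165,225,248,305);rep('stack',73,116,219,270)
E
```

```text
pot world [360.  72.  12.] [453. 159.  91.]
   crate [-63. 245.] [ 27. 335.]
bowl world [589. -47.  12.] [734.  62.  56.]
   crate [98. 28.] [244. 139.]
scoop world [ 657. -256.   12.] [819. -74.  79.]
   crate [  74. -212.] [219. -14.]
stack world [ 552. -494.   12.] [ 679. -376.  148.]
   crate [-101. -359.] [  -2. -229.]
```

Emit:
play_rows([
  {"gripper":1,"tx":0.15,"ty":0.16},
  {"gripper":1,"tx":0.3,"ty":0.32},
  {"gripper":1,"tx":0.45,"ty":0.48},
  {"gripper":1,"tx":0.6,"ty":0.64},
  {"gripper":1,"tx":0.75,"ty":0.8},
  {"gripper":1,"tx":0.88,"ty":0.95},
  {"gripper":1,"tx":0.88,"ty":0.95},
  {"gripper":1,"tx":0.88,"ty":0.95},
])

```text
invalid input
```

Emit:
play_rows([
  {"gripper":1,"tx":0.15,"ty":0.16,"spin":-0.15},
  {"gripper":1,"tx":0.3,"ty":0.32,"spin":-0.3},
  {"gripper":1,"tx":0.45,"ty":0.48,"spin":-0.45},
  {"gripper":1,"tx":0.6,"ty":0.64,"spin":-0.6},
  {"gripper":1,"tx":0.75,"ty":0.8,"spin":-0.75},
  {"gripper":1,"tx":0.88,"ty":0.95,"spin":-0.87},
  {"gripper":1,"tx":0.88,"ty":0.95,"spin":-0.87},
  {"gripper":1,"tx":0.88,"ty":0.95,"spin":-0.87},
  {"gripper":1,"tx":0.88,"ty":0.95,"spin":-0.87},
])

```text
invalid input
```

```bash
cat >> h.py <<'E'
C=np.array([538.5,-143.6]);A=np.radians(23.4);RC=np.array([[np.cos(A),-np.sin(A)],[np.sin(A),np.cos(A)]])
def where():
    from scipy.spatial.transform import Rotation as Ro
    s=read_state();p=np.array(s['position']);m=Ro.from_quat(s['ee_rot']).as_matrix()
    print('t',round(s['clock'],2),'tcp',p.round(1),'crate xy',((p[:2]-C)@RC).round(1),'toolx yaw',np.degrees(np.arctan2(m[1,0],m[0,0])).round(2),'F',np.round(s['contact_force'],1),'w',round(s['gripper_width'],1),'tips',tcp_to_tips if not callable(tcp_to_tips) else tcp_to_tips())
E
python3 - <<'E'
from h import *
where();snap('wrist','b');snap('side','b')
E
```

```text
t 0.15 tcp [168.3 601.4 213.6] crate xy [-43.9 830.8] toolx yaw -15.64 F [-0.4  0.3  0.3] w 85.5 tips 14.0
```

Emit:
play_rows([
  {"gripper":1,"tx":0.15,"ty":0.16,"tz":0,"spin":0},
  {"gripper":1,"tx":0.3,"ty":0.32,"tz":0,"spin":0},
  {"gripper":1,"tx":0.45,"ty":0.48,"tz":0,"spin":0},
  {"gripper":1,"tx":0.6,"ty":0.64,"tz":0,"spin":0},
  {"gripper":1,"tx":0.75,"ty":0.8,"tz":0,"spin":0},
  {"gripper":1,"tx":0.88,"ty":0.95,"tz":0,"spin":0},
  {"gripper":1,"tx":0.88,"ty":0.95,"tz":0,"spin":0},
  {"gripper":1,"tx":0.88,"ty":0.95,"tz":0,"spin":0},
])

```text
clock: 1.25
position: [316.4, 314.1, 214.7]
ee_rot: [0.991, -0.136, 0.0, -0.0]
contact_force: [-0.0, -0.5, -0.2]
gripper_width: 0.0
```

Emit:
play_rows([
  {"gripper":1,"tx":0.15,"ty":0.16,"tz":0,"spin":-0.15},
  {"gripper":1,"tx":0.3,"ty":0.32,"tz":0,"spin":-0.3},
  {"gripper":1,"tx":0.45,"ty":0.48,"tz":0,"spin":-0.45},
  {"gripper":1,"tx":0.6,"ty":0.64,"tz":0,"spin":-0.6},
  {"gripper":1,"tx":0.75,"ty":0.8,"tz":0,"spin":-0.75},
  {"gripper":1,"tx":0.88,"ty":0.95,"tz":0,"spin":-0.87},
  {"gripper":1,"tx":0.88,"ty":0.95,"tz":0,"spin":-0.87},
  {"gripper":1,"tx":0.88,"ty":0.95,"tz":0,"spin":-0.87},
  {"gripper":1,"tx":0.88,"ty":0.95,"tz":0,"spin":-0.87},
])

```text
clock: 2.38
position: [464.0, 27.2, 214.4]
ee_rot: [0.979, 0.205, 0.0, -0.0]
contact_force: [0.4, 0.8, 0.4]
gripper_width: 0.1
```

```bash

python3 - <<'E'
from h import *
where();snap('wrist','b');snap('side','b')
E
```

```text
t 2.38 tcp [464.   27.2 214.4] crate xy [ -0.6 186.4] toolx yaw 23.65 F [0.4 0.8 0.4] w 0.1 tips 14.0
```

View pics/b_wrist.png

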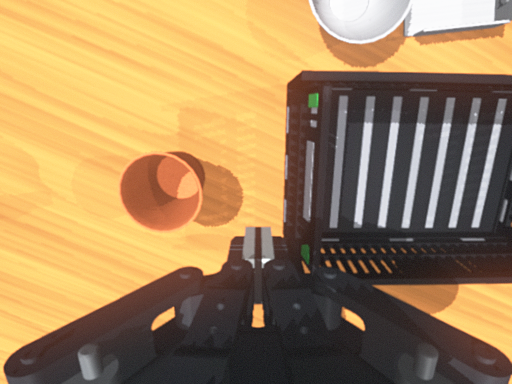

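View pics/b_side.png

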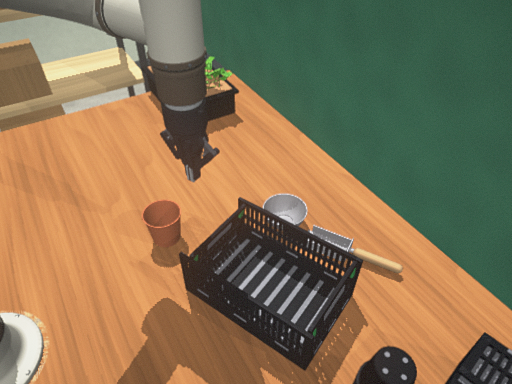

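```bash
python3 - <<'E'
import numpy as np
def path(h,hz,r0,r1,half,pos0,z0,ths):
    # distances inward along push axis from pos0 (dist outside crate centre), tool tip z0
    for t in ths:
        T=np.radians(t);r=r0+(r1-r0)*t/90
        yc=h-r*np.sin(T)+4*np.cos(T)+half; z=hz+r*np.cos(T)+4*np.sin(T)
        print(t,'in',round((pos0-yc)/250,3),'tz',round((z0-z)/250,3))
print('end');path(146,22,88,80,14.5,186.4,200.4,range(0,91,10))
E
```

```text
end
0 in 0.088 tz 0.362
10 in 0.148 tz 0.368
20 in 0.207 tz 0.384
30 in 0.26 tz 0.41
40 in 0.308 tz 0.445
50 in 0.349 tz 0.487
60 in 0.382 tz 0.534
70 in 0.406 tz 0.587
80 in 0.419 tz 0.642
90 in 0.424 tz 0.698
```

Emit:
play_rows([
  {"gripper":1,"tx":0,"ty":0,"tz":0.18,"spin":0},
  {"gripper":1,"tx":0,"ty":0,"tz":0.36,"spin":0},
  {"gripper":1,"tx":0,"ty":0,"tz":0.36,"spin":0},
])

```text
clock: 2.85
position: [461.6, 25.7, 122.1]
ee_rot: [0.979, 0.204, -0.004, 0.001]
contact_force: [-0.2, -0.2, 0.3]
gripper_width: -0.0
```

Emit:
play_rows([
  {"gripper":1,"tx":0,"ty":0.05,"tz":0,"spin":0},
  {"gripper":1,"tx":0,"ty":0.09,"tz":0,"spin":0},
  {"gripper":1,"tx":0,"ty":0.15,"tz":0.01,"spin":0},
  {"gripper":1,"tx":0,"ty":0.21,"tz":0.025,"spin":0},
  {"gripper":1,"tx":0,"ty":0.26,"tz":0.05,"spin":0},
  {"gripper":1,"tx":0,"ty":0.31,"tz":0.085,"spin":0},
  {"gripper":1,"tx":0,"ty":0.35,"tz":0.13,"spin":0},
  {"gripper":1,"tx":0,"ty":0.35,"tz":0.13,"spin":0},
])

```text
clock: 3.85
position: [498.3, -55.1, 90.4]
ee_rot: [0.979, 0.203, -0.002, -0.0]
contact_force: [0.4, 0.4, 0.0]
gripper_width: 0.1
```

```bash

python3 - <<'E'
from h import *
where();snap('side','c')
E
```

```text
t 3.85 tcp [498.3 -55.1  90.4] crate xy [-1.8 97.2] toolx yaw 23.45 F [0.4 0.4 0. ] w 0.1 tips 14.0
```

View pics/c_side.png

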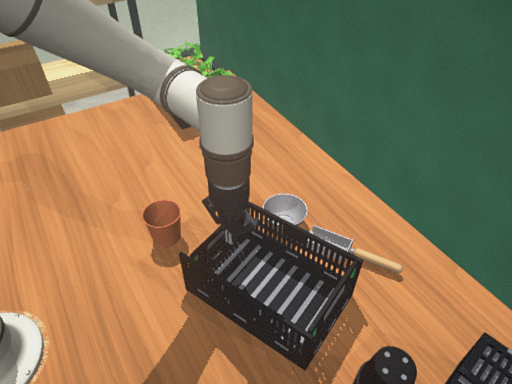

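Emit:
play_rows([
  {"gripper":1,"tx":0,"ty":0.03,"tz":0.045,"spin":0},
  {"gripper":1,"tx":0,"ty":0.055,"tz":0.1,"spin":0},
  {"gripper":1,"tx":0,"ty":0.07,"tz":0.155,"spin":0},
  {"gripper":1,"tx":0,"ty":0.075,"tz":0.2,"spin":0},
  {"gripper":1,"tx":0,"ty":0.075,"tz":0.215,"spin":0},
  {"gripper":1,"tx":0,"ty":0.075,"tz":0.215,"spin":0},
])

```text
clock: 4.65
position: [506.4, -71.5, 37.9]
ee_rot: [0.979, 0.204, -0.0, -0.0]
contact_force: [-0.2, -0.5, 0.4]
gripper_width: -0.2
```

```bash

python3 - <<'E'
from h import *
where();snap('side','d')
E
```

```text
t 4.65 tcp [506.4 -71.5  37.9] crate xy [-0.8 78.9] toolx yaw 23.53 F [-0.2 -0.5  0.4] w -0.2 tips 14.0
```

View pics/d_side.png

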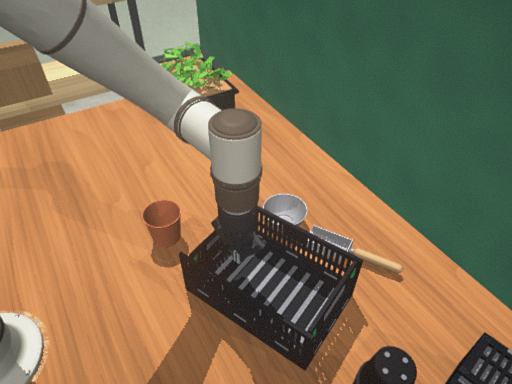

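Emit:
play_rows([
  {"gripper":1,"tx":0,"ty":0,"tz":0.008,"spin":0},
  {"gripper":1,"tx":0,"ty":0,"tz":0.012,"spin":0},
  {"gripper":1,"tx":0,"ty":0,"tz":0.012,"spin":0},
])

```text
clock: 5.08
position: [506.9, -71.5, 35.4]
ee_rot: [0.979, 0.204, 0.001, 0.0]
contact_force: [-0.2, -0.6, 1.5]
gripper_width: -0.2
```

```bash

python3 - <<'E'
from h import *
where();d=snap('wrist','d')
E
```

```text
t 5.08 tcp [506.9 -71.5  35.4] crate xy [-0.3 78.7] toolx yaw 23.52 F [-0.2 -0.6  1.5] w -0.2 tips 14.0
```

View pics/d_wrist.png

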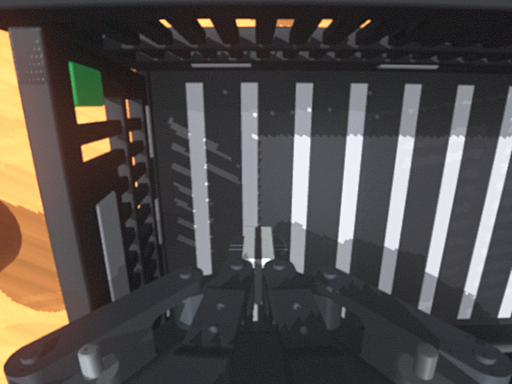

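```bash

python3 - <<'E'
from h import *
for n in('scene','side','wrist'):
    d=snap(n,'e');W=cloud(d)
    P=W.reshape(-1,3);P=P[np.isfinite(P[:,0])]
    q=(P[:,:2]-C)@RC
    for lo,hi in((110,135),(60,110),(15,30)):
        k=(np.abs(q[:,0])<85)&(np.abs(q[:,1])<175)&(P[:,2]>lo)&(P[:,2]<hi)
        print(n,lo,hi,np.histogram(q[k,1],bins=np.arange(-175,176,14))[0])
d=np.load('pics/e_scene.npz')['frame'];cv2.imwrite('pics/e_crop.png',cv2.resize(d[120:280,90:280,::-1],None,fx=4,fy=3.7,interpolation=2))
E
```

```text
scene 110 135 [  0   0 197   2   0   0   0   0   0   0   0   0   0   0   7  19   8  16
  21   9  27  75  20   0   0]
scene 60 110 [  0   0 198   0   0   0   0   0   0   0   0   0   0   0   0   3  24  42
  31   8   8  26  61   0   0]
scene 15 30 [ 0 44 13  0 14 19 29 25 16 20 11 31 26 24 21 33 33 16  9  9 19  4 42  0
  0]
side 110 135 [  0   0 511   0   0   0   0   0   0   0   0   0   0   0  18  35  41  23
  47  15  54 194  26   0   0]
side 60 110 [  0   0 471   0   0   0   0   0   0   0   0   0   0   0   0   7  38 102
  61  20   7  94 188   0   0]
side 15 30 [  0 103   0   3  85  92 142  80  85  85  67 104  69  96  47  69  68  49
  67  22  41  23  96   0   0]
wrist 110 135 [    0     0     0     0     0     0     0     0     0     0     0     0
     0    40  1491  4494   675  2423  2100   957  3708 12680  3737     0
     0]
wrist 60 110 [   0    0    0    0    0    0    0    0    0    0    0    0    0    0
    0  621 1567 1764 2232 1332 1094 4070 6323    0    0]
wrist 15 30 [   0    0    0    0    0    0    0    0    0    0    0    0    0    0
    0    0    0    0    0    0    0    0 1552   30    0]
```

View pics/e_crop.png

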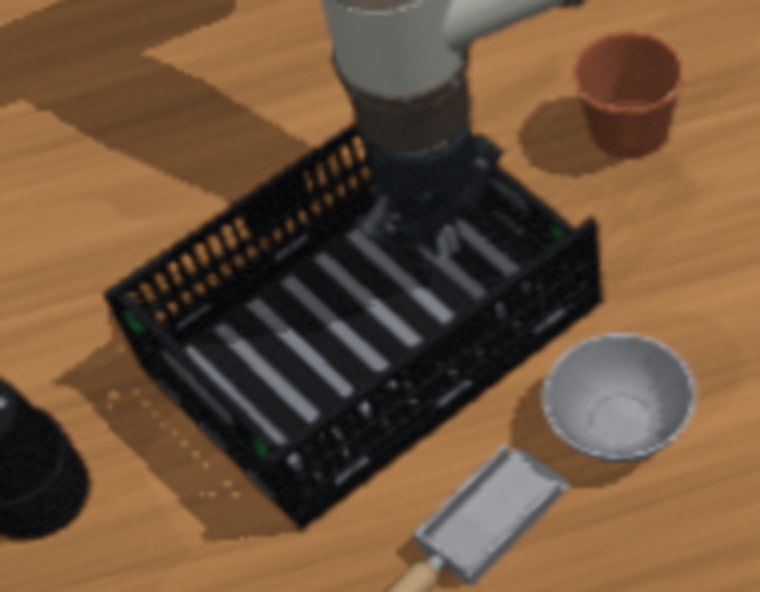

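```bash

python3 - <<'E'
from h import *
a=np.load('pics/a_side.npz')['frame'][185:365,170:370,::-1];c=np.load('pics/c_side.npz')['frame'][185:365,170:370,::-1];e=np.load('pics/e_side.npz')['frame'][185:365,170:370,::-1]
f=lambda i:cv2.resize(i,None,fx=2,fy=1.65*1.0,interpolation=2)
f=lambda i:cv2.resize(i,(400,300),interpolation=2)
b=np.load('pics/b_wrist.npz')['frame'][60:280,270:512,::-1]
cv2.imwrite('pics/cmp.png',np.vstack([np.hstack([f(a),f(c)]),np.hstack([f(e),f(b)])]))
E
```

```text
(no output)
```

View pics/cmp.png

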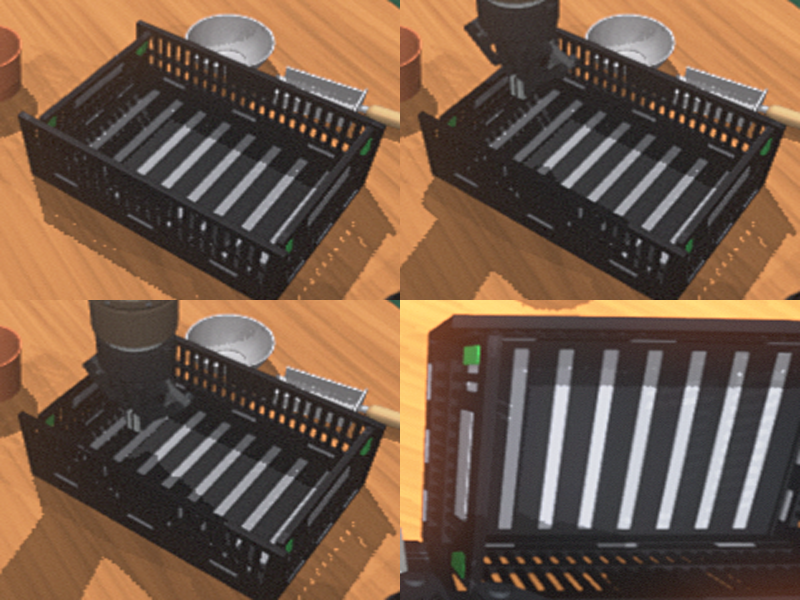

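```bash

python3 - <<'E'
from h import *
for t in ('a_side','b_wrist','c_side','d_side','e_side','e_wrist','e_scene'):
    d=dict(np.load(f'pics/{t}.npz'));W=cloud(d)
    P=W.reshape(-1,3);P=P[np.isfinite(P[:,0])]
    q=(P[:,:2]-C)@RC
    print(t)
    for x0,x1 in((-85,-45),(-45,45),(45,85)):
      for z0 in range(30,135,15):
        k=(q[:,0]>x0)&(q[:,0]<x1)&(q[:,1]>50)&(q[:,1]<175)&(P[:,2]>z0)&(P[:,2]<z0+15)
        print('  x',x0,'z',z0,np.histogram(q[k,1],bins=np.arange(50,176,8))[0]) if k.sum()>5 else 0
E
```

```text
a_side
  x -85 z 45 [0 0 0 0 0 0 0 0 0 0 2 5 0 0 0]
  x -85 z 60 [ 0  0  0  0  0  0  0  0  0  0 26  1  0  0  0]
  x -85 z 75 [ 0  0  0  0  0  0  0  0  0  0 26  0  0  0  0]
  x -85 z 90 [ 0  0  0  0  0  0  0  0  0 11 21  0  0  0  0]
  x -85 z 105 [ 0  0  0  0  0  0  0  0  0 39  0  0  0  0  0]
  x -85 z 120 [ 0  0  0  0  0  0  0  0  0 66 12  0  0  0  0]
  x -45 z 30 [  0   0   0   0   0   0   0   0   0   0   0 113   4   0   0]
  x -45 z 45 [ 0  0  0  0  0  0  0  0  0  0 12 44  0  0  0]
  x -45 z 60 [ 0  0  0  0  0  0  0  0  0  0 92  6  0  0  0]
  x -45 z 75 [ 0  0  0  0  0  0  0  0  0  0 51  0  0  0  0]
  x -45 z 90 [ 0  0  0  0  0  0  0  0  0 69 17  0  0  0  0]
  x -45 z 105 [ 0  0  0  0  0  0  0  0  0 91  0  0  0  0  0]
  x -45 z 120 [  0   0   0   0   0   0   0   0   0 135  22   0   0   0   0]
  x 45 z 30 [ 0  0  0  0  0  0  0  0  0  0  0 44  1  0  0]
  x 45 z 45 [ 0  0  0  0  0  0  0  0  0  0  7 22  0  0  0]
  x 45 z 60 [ 0  0  0  0  0  0  0  0  0  0 38  7  0  0  0]
  x 45 z 75 [ 0  0  0  0  0  0  0  0  0  0 35  0  0  0  0]
  x 45 z 90 [ 0  0  0  0  0  0  0  0  0 16 17  0  0  0  0]
[... 5389 characters left out ...]
0    0    0
    0]
e_scene
  x -45 z 30 [ 0  0  0  0  0  0  0  0  0  0  0 39  0  0  0]
  x -45 z 45 [ 0  0  1  0  1  0  0  0  0  0  0 11  0  0  0]
  x -45 z 60 [ 0  2 10  6  3  2  0  0  0  0 19  7  0  0  0]
  x -45 z 75 [ 0  1  7  8  3  0  0  0  0  0 11  0  0  0  0]
  x -45 z 90 [ 1  6  6  6  7  2  3  1  0  0 17  0  0  0  0]
  x -45 z 105 [19 12  3  4  6  1  8 10  4  5  7  0  0  0  0]
  x -45 z 120 [ 1  6  6  1 11  6  0  8 15 18 20  0  0  0  0]
  x 45 z 60 [0 0 0 0 0 0 0 0 0 0 7 2 0 0 0]
  x 45 z 75 [0 0 0 0 0 0 0 0 0 0 7 0 0 0 0]
  x 45 z 90 [0 0 0 0 0 0 0 0 0 1 9 0 0 0 0]
  x 45 z 105 [ 0  0  0  0  0  0  0  0  0 11  3  0  0  0  0]
  x 45 z 120 [ 0  0  0  0  0  0  0  0  0 11 23  0  0  0  0]
```

```bash

python3 - <<'E'
from h import *
d=dict(np.load('pics/b_wrist.npz'));W=cloud(d)
P=W.reshape(-1,3);P=P[np.isfinite(P[:,0])];q=(P[:,:2]-C)@RC
k=(q[:,1]>118)&(q[:,1]<152)&(np.abs(q[:,0])<105)
H=np.histogram2d(P[k,2],q[k,0],bins=[np.arange(0,150,8),np.arange(-104,105,8)])[0].astype(int)
print(H[::-1])
# top profile
for x in range(-100,100,10):
    kk=k&(q[:,0]>x)&(q[:,0]<x+10)
    if kk.sum(): 
        p=P[kk];i=p[:,2]>np.max(p[:,2])-6;print(x,p[:,2].max().round(1),q[kk][i,1].mean().round(1))
E
```

```text
[[  0   0   0   0   0   0   0   0   0   0   0   0   0   0   0   0   0   0
    0   0   0   0   0   0   0   0]
 [  0   0   0   0   0   0   0   0   0   0   0   0   0   0   0   0   0   0
    0   0   0   0   0   0   0   0]
 [  0   4  34  59  63  65  69  65  67  68  75  70  72  80  80  79  85  85
   88  94  80  98  98  96 323 125]
 [  0  17  21  23  24  21  23  26  25  28  27  30  29  29  29  32  33  32
   29  31  38  31  41  33  21   4]
 [  0  38  21  32   6   8   8  15  22  21  25  23  25  23  25  24  26  25
   20  11  12  13  39  31  24   4]
 [  0  36  15  31   8  16  14  16  21  22  22  24  22  24  26  25  28  27
   30  15  21  10  31  26  22   2]
 [  0  45  11  23   7  24  15  18  19  17  18  19  18  20  16  20  22  20
   22  16  18   7  19  24  27   2]
 [  0  48  19  17   4  20  11  14  15  15  16  17  16  15  20  16  16  20
   24  15  16   4  19  21  14   2]
 [  1  36  16  28   6  21  13   3  10  10   5  12  10   6  12   6   7  16
    4  10  15   1  17  21  71   2]
 [  0  34  15  42  24  35  31  29  35  25  39  33  31  40  34  39  41  33
   45  52  39  63  32  20  18   2]
 [  0  27 
[... 472 characters left out ...]
 29  27  42  30  35  40  26
   45  37  34  50  27  15   6   1]
 [  2   5   5   5   0   1   1   3   6   5   0   1   3   4   3   3   2   7
    1   2   1   6   7   7  19   1]
 [  2  10   8   0   2   2   0   8   3   6   1   4   5   1   8   1  10   5
    6  53   1  54   5   5  18   0]
 [  1   0   0   4   3   2   1   0   0   1   2   2   0   0   1   2   5   5
    0   0   5   5   6   1   0   2]]
-100 121.8 133.7
-90 124.1 131.7
-80 123.9 130.3
-70 123.5 130.2
-60 124.6 130.2
-50 123.5 130.3
-40 123.7 130.4
-30 123.6 130.2
-20 291.4 151.1
-10 315.5 149.1
0 324.4 135.9
10 325.2 131.9
20 123.5 130.3
30 124.2 130.3
40 124.0 130.3
50 123.7 130.2
60 123.6 130.2
70 124.2 130.1
80 123.7 130.1
90 125.7 134.8
```

Emit:
play_rows([
  {"gripper":1,"tx":0,"ty":0,"tz":-0.2,"spin":0},
  {"gripper":1,"tx":0,"ty":0,"tz":-0.45,"spin":0},
  {"gripper":1,"tx":0,"ty":-0.1,"tz":-0.6,"spin":0},
  {"gripper":1,"tx":0,"ty":-0.25,"tz":-0.6,"spin":0},
  {"gripper":1,"tx":0,"ty":-0.42,"tz":-0.6,"spin":0},
  {"gripper":1,"tx":0,"ty":-0.42,"tz":-0.45,"spin":0},
  {"gripper":1,"tx":0,"ty":-0.42,"tz":-0.34,"spin":0},
  {"gripper":1,"tx":0,"ty":-0.42,"tz":-0.34,"spin":0},
])

```text
clock: 6.28
position: [462.5, 24.2, 118.2]
ee_rot: [0.979, 0.204, -0.003, 0.0]
contact_force: [-0.4, -1.0, 1.0]
gripper_width: -0.0
```

```bash

python3 - <<'E'
from h import *
where();snap('wrist','f');snap('side','f')
E
```

```text
t 6.28 tcp [462.5  24.2 118.2] crate xy [ -3.1 184.2] toolx yaw 23.52 F [-0.4 -1.   1. ] w -0.0 tips 14.0
```

View pics/f_wrist.png

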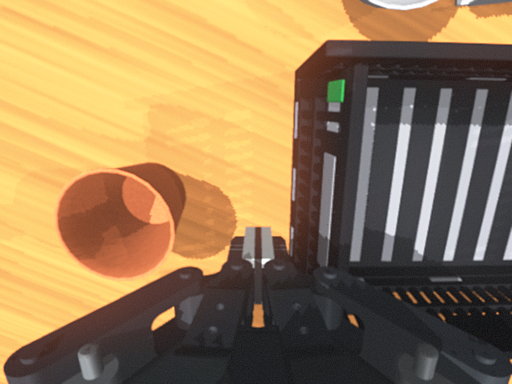

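View pics/f_side.png

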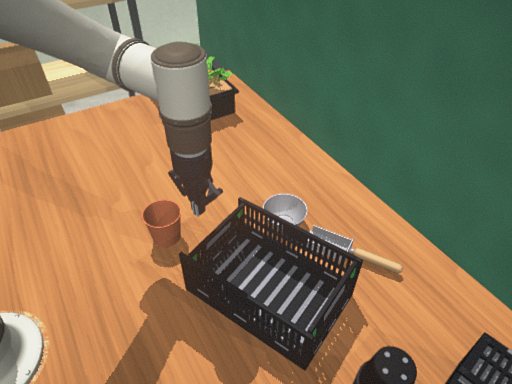

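Emit:
play_rows([
  {"gripper":1,"tx":0,"ty":0.06,"tz":0,"spin":0},
  {"gripper":1,"tx":0,"ty":0.12,"tz":0,"spin":0},
  {"gripper":1,"tx":0,"ty":0.16,"tz":0,"spin":0},
  {"gripper":1,"tx":0,"ty":0.16,"tz":0,"spin":0},
])

```text
clock: 6.88
position: [480.9, -12.9, 120.2]
ee_rot: [0.979, 0.203, 0.0, -0.0]
contact_force: [-0.6, -1.7, -0.8]
gripper_width: 0.2
```

```bash

python3 - <<'E'
from h import *
where();snap('wrist','g');snap('side','g')
a=cv2.imread('pics/g_side.png')[150:350,150:390];b=cv2.imread('pics/g_wrist.png')
cv2.imwrite('pics/g.png',np.hstack([cv2.resize(a,(480,400),interpolation=2),b[:,200:][:384].copy() if 0 else cv2.resize(b[:,180:500],(320,400))]))
E
```

```text
t 6.88 tcp [480.9 -12.9 120.2] crate xy [ -1.  142.8] toolx yaw 23.4 F [-0.6 -1.7 -0.8] w 0.2 tips 14.0
```

View pics/g.png

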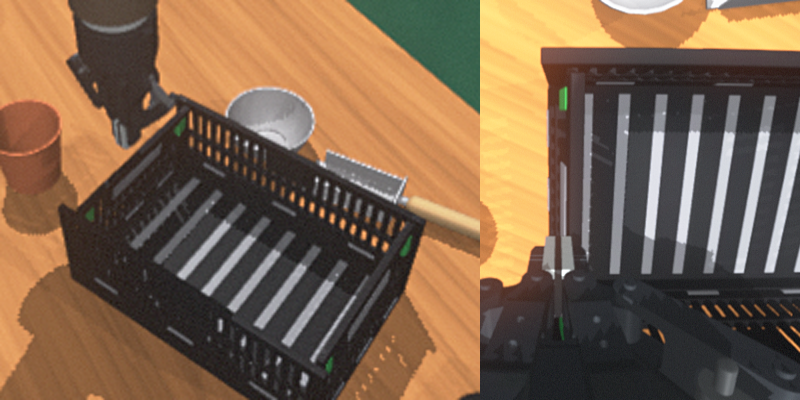

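```bash
cat >>h.py <<'E'
def prj(d,p):
    q=np.array(d['world_to_cam'])@np.append(p,1);x=q[0]/-q[2];y=-q[1]/-q[2];s=1+float(d['k1'])*(x*x+y*y);K=np.array(d['mtx'])
    return np.array([K[0,0]*x*s+K[0,2],K[1,1]*y*s+K[1,2]])
def crw(x,y,z): return np.append(C+RC@np.array([x,y]),z)
E
python3 - <<'E'
from h import *
s=read_state();p=s['position']
for t in('g_side','f_side'):
    d=dict(np.load(f'pics/{t}.npz'));im=d['frame'][...,::-1].copy()
    if t[0]=='g': print('tcp',prj(d,p),'tip',prj(d,p-[0,0,14]))
    for x in(-89,0,89):print(x,prj(d,crw(x,130,124)))
    W=cloud(d);P=W.reshape(-1,3);P=P[np.isfinite(P[:,0])];q=(P[:,:2]-C)@RC
    for x0 in range(-100,100,20):
        k=(q[:,0]>x0)&(q[:,0]<x0+20)&(q[:,1]>100)&(q[:,1]<215)&(P[:,2]>40)&(P[:,2]<190)
        H=np.histogram2d(P[k,2],q[k,1],bins=[np.arange(70,190,15),np.arange(100,216,6)])[0].astype(int)
        if -20<=x0<=20:print(t,x0);print(H[::-1])
E
```

```text
tcp [213.41012137 226.61921938] tip [213.83022198 230.97772274]
-89 [189.82029571 255.60203463]
0 [218.61487618 227.94570277]
89 [244.06581096 203.50185948]
g_side -20
[[ 0  0  0  0 13 15 11 12  5  0  0  0  0  0  0  0  0  0  0]
 [ 0  0  0  0 11 11 17 10  3  3  0  0  0  0  0  0  0  0  0]
 [ 0  0  0  0  0  3  5  1  0  0  0  0  0  0  0  0  0  0  0]
 [ 0  0  0  0 21 23  0  0  0  0  0  0  0  0  0  0  0  0  0]
 [ 0  0  0  0  4 19  0  0  0  0  0  0  0  0  0  0  0  0  0]
 [ 0  0  0  0  0 21  0  0  0  0  0  0  0  0  0  0  0  0  0]
 [ 0  0  0  0  0  3 13  0  0  0  0  0  0  0  0  0  0  0  0]]
g_side 0
[[ 0  0  0  0  1  0  0  0  0  0  0  0  0  0  0  0  0  0  0]
 [ 0  0  0  0  7  1  0  0  0  0  0  0  0  0  0  0  0  0  0]
 [ 0  0  0  0  0  0  0  0  0  0  0  0  0  0  0  0  0  0  0]
 [ 0  0  0  0 21 19  0  0  0  0  0  0  0  0  0  0  0  0  0]
 [ 0  0  0  0  5 16  0  0  0  0  0  0  0  0  0  0  0  0  0]
 [ 0  0  0  0  0 20  0  0  0  0  0  0  0  0  0  0  0  0  0]
 [ 0  0  0  0  0  4 12  0  0  0  0  0  0  0  0  0  0  0  0]]
g_side 20
[[ 0  0  0  0  0  0  0  0  0  0  0  0  0  0  0  0  0  0  0]
 [ 0  0  0 
[... 1035 characters left out ...]
  0  0  0  0  0  0  0  0  0]
 [ 0  0  0  0 26 18  0  0  0  0  0  0  0  0  0  0  0  0  0]
 [ 0  0  0  0  6 15  0  0  0  0  0  0  0  0  0  0  0  0  0]
 [ 0  0  0  0  0 19  0  0  0  0  0  0  0  0  0  0  0  0  0]
 [ 0  0  0  0  0  8 10  0  0  0  0  0  0  0  0  0  0  0  0]]
f_side 20
[[ 0  0  0  0  0  0  0  0  0  0  0  0  0  0  0  0  0  0  0]
 [ 0  0  0  0  0  0  0  0  0  0  0  0  0  0  0  0  0  0  0]
 [ 0  0  0  0  0  0  0  0  0  0  0  0  0  0  0  0  0  0  0]
 [ 0  0  0  0 21 17  0  0  0  0  0  0  0  0  0  0  0  0  0]
 [ 0  0  0  0  6 12  0  0  0  0  0  0  0  0  0  0  0  0  0]
 [ 0  0  0  0  0 18  0  0  0  0  0  0  0  0  0  0  0  0  0]
 [ 0  0  0  0  0  8 11  0  0  0  0  0  0  0  0  0  0  0  0]]
```

```bash

python3 - <<'E'
from h import *
def tool(t,xy):
    d=dict(np.load(f'pics/{t}.npz'));W=cloud(d);P=W.reshape(-1,3);m=np.isfinite(P[:,0])
    k=m&(np.hypot(P[:,0]-xy[0],P[:,1]-xy[1])<22)&(P[:,2]>8)
    z=np.sort(P[k,2]);print(t,z[:400:20].round(0))
    kk=k&(P[:,2]<z[min(30,len(z)-1)]+15);print('  mean xy low',P[kk,:2].mean(0).round(1), 'expected',xy)
tool('b_side',(464,27.2))
tool('c_side',(498,-55))
tool('f_side',(462.5,24.2))
tool('g_side',(480.9,-12.9))
tool('e_side',(506.9,-71.5));tool('e_scene',(506.9,-71.5));tool('e_wrist',(506.9,-71.5));tool('f_wrist',(462.5,24.2))
E
python3 - <<'E'
import sys;sys.path.insert(0,'.')
from h import *
d=snap('scene','g')
im=d['frame'][90:270,100:300,::-1];cv2.imwrite('pics/g2.png',cv2.resize(im,(760,600),interpolation=2))
p=read_state()['position'];print(prj(d,p),prj(d,p+[0,0,16]),prj(d,p-[0,0,14]))
E
```

```text
b_side [234. 242. 246. 249. 252. 256. 258. 262. 266. 271. 277. 281. 284. 285.
 287. 289. 292. 297. 299. 302.]
  mean xy low [460.9  18.2] expected (464, 27.2)
c_side [ 10.  12.  13.  13.  13.  14.  14.  14.  14.  15.  15.  16.  16. 116.
 121. 127. 131. 136. 142. 147.]
  mean xy low [498.  -55.1] expected (498, -55)
f_side [140. 149. 153. 157. 162. 167. 173. 181. 186. 189. 192. 194. 198. 203.
 207. 210. 215. 218. 223. 229.]
  mean xy low [460.4  16. ] expected (462.5, 24.2)
g_side [ 10.  12.  13.  14.  14.  15.  16.  20.  26.  32.  35.  43.  50.  59.
  69.  71.  79.  89.  99. 107.]
  mean xy low [483.2 -19.7] expected (480.9, -12.9)
e_side [11. 12. 13. 13. 14. 14. 14. 14. 15. 15. 15. 16. 17. 63. 67. 73. 79. 86.
 92. 99.]
  mean xy low [506.6 -72.4] expected (506.9, -71.5)
e_scene [  8.  11.  12.  13.  14.  16.  61.  74.  89. 102. 108. 122. 135. 147.
 410. 411. 411. 412. 412. 413.]
  mean xy low [506.9 -71.3] expected (506.9, -71.5)
e_wrist [ 9.  9.  9. 10. 10. 10. 10. 10. 10. 10. 10. 10. 10. 10. 10. 10. 10. 10.
 10. 10.]
  mean xy low [510.1 -70.1] expected (506.9, -71.5)
f_wrist [138. 139. 140. 141. 141. 142. 142. 143. 143. 144. 144. 145. 145. 146.
 146. 147. 147. 148. 148. 148.]
  mean xy low [470.2  27.7] expected (462.5, 24.2)
[214.19138377 161.22742413] [213.7613484  158.03254619] [214.56150948 163.97327645]
```

```bash
ls pics | head -50; python3 -c "
import cv2
i=cv2.imread('pics/g_side.png')[170:270,160:270];cv2.imwrite('pics/g3.png',cv2.resize(i,(660,600),interpolation=2))"
```

```text
a_scene.npz
a_scene.png
a_side.npz
a_side.png
a_wrist.npz
a_wrist.png
b_side.npz
b_side.png
b_wrist.npz
b_wrist.png
c_side.npz
c_side.png
cmp.png
d_side.npz
d_side.png
d_wrist.npz
d_wrist.png
e_crop.png
e_scene.npz
e_scene.png
e_side.npz
e_side.png
e_wrist.npz
e_wrist.png
f_side.npz
f_side.png
f_wrist.npz
f_wrist.png
g.png
g2.png
g_scene.npz
g_scene.png
g_side.npz
g_side.png
g_wrist.npz
g_wrist.png
h_scene.png
h_side.png
```

View pics/g3.png

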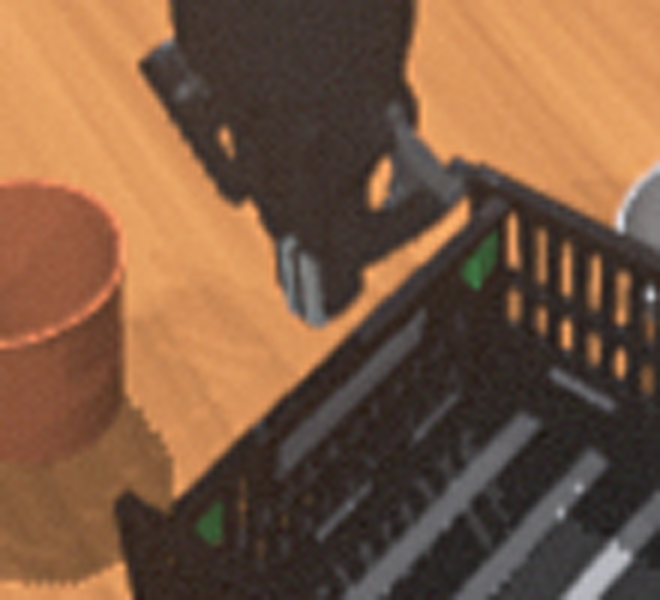

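```bash
python3 - <<'E'
import numpy as np
def path(h,hz,r0,r1,half,pos0,z0,ths):
    for t in ths:
        T=np.radians(t);r=r0+(r1-r0)*t/90
        yc=h-r*np.sin(T)+4*np.cos(T)+half; z=hz+r*np.cos(T)+4*np.sin(T)
        print(t,'in',round((pos0-yc)/250,3),'tz',round((z0-z)/250,3))
print('end');path(146,22,86,80,14.5,172.8,108,range(0,91,10))
E
```

```text
end
0 in 0.033 tz 0.0
10 in 0.093 tz 0.005
20 in 0.15 tz 0.02
30 in 0.203 tz 0.045
40 in 0.251 tz 0.078
50 in 0.292 tz 0.119
60 in 0.325 tz 0.166
70 in 0.349 tz 0.218
80 in 0.364 tz 0.272
90 in 0.369 tz 0.328
```

Emit:
play_rows([
  {"gripper":1,"tx":0,"ty":-0.06,"tz":0,"spin":0},
  {"gripper":1,"tx":0,"ty":-0.12,"tz":0,"spin":0},
  {"gripper":1,"tx":0,"ty":-0.12,"tz":0.06,"spin":0},
  {"gripper":1,"tx":0,"ty":-0.12,"tz":0.128,"spin":0},
  {"gripper":1,"tx":0,"ty":-0.12,"tz":0.128,"spin":0},
])

```text
clock: 7.65
position: [467.3, 16.2, 87.3]
ee_rot: [0.979, 0.204, -0.001, 0.0]
contact_force: [0.3, -0.1, 0.1]
gripper_width: -0.1
```

Emit:
play_rows([
  {"gripper":1,"tx":0,"ty":0.04,"tz":0,"spin":0},
  {"gripper":1,"tx":0,"ty":0.09,"tz":0.005,"spin":0},
  {"gripper":1,"tx":0,"ty":0.15,"tz":0.02,"spin":0},
  {"gripper":1,"tx":0,"ty":0.15,"tz":0.02,"spin":0},
])

```text
clock: 8.15
position: [483.8, -20.1, 82.9]
ee_rot: [0.979, 0.203, -0.0, 0.0]
contact_force: [-0.4, 0.3, -0.3]
gripper_width: -0.1
```

```bash

python3 - <<'E'
from h import *
where();snap('side','i')
i=cv2.imread('pics/i_side.png')[170:270,160:270];cv2.imwrite('pics/i3.png',cv2.resize(i,(660,600),interpolation=2))
E
```

```text
t 8.15 tcp [483.8 -20.1  82.9] crate xy [ -1.2 135.1] toolx yaw 23.38 F [-0.4  0.3 -0.3] w -0.1 tips 14.0
```

View pics/i3.png

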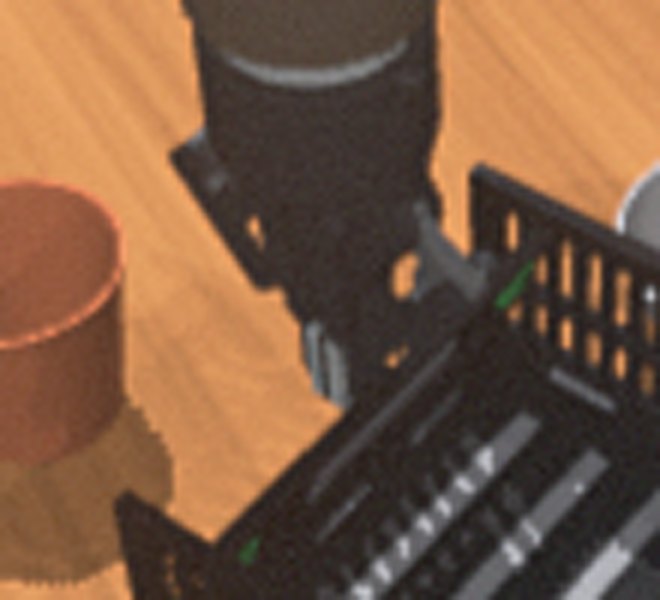

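Emit:
play_rows([
  {"gripper":1,"tx":0,"ty":0.05,"tz":0.025,"spin":0},
  {"gripper":1,"tx":0,"ty":0.1,"tz":0.06,"spin":0},
  {"gripper":1,"tx":0,"ty":0.14,"tz":0.1,"spin":0},
  {"gripper":1,"tx":0,"ty":0.175,"tz":0.145,"spin":0},
  {"gripper":1,"tx":0,"ty":0.2,"tz":0.2,"spin":0},
  {"gripper":1,"tx":0,"ty":0.215,"tz":0.25,"spin":0},
  {"gripper":1,"tx":0,"ty":0.22,"tz":0.3,"spin":0},
  {"gripper":1,"tx":0,"ty":0.22,"tz":0.3,"spin":0},
])

```text
clock: 9.2
position: [505.4, -69.3, 9.0]
ee_rot: [0.979, 0.204, -0.001, 0.0]
contact_force: [-2.9, -0.2, 11.8]
gripper_width: 0.1
```

Emit:
play_rows([
  {"gripper":1,"tx":0,"ty":0,"tz":0.01,"spin":0},
  {"gripper":1,"tx":0,"ty":0,"tz":0.016,"spin":0},
  {"gripper":1,"tx":0,"ty":0,"tz":0.016,"spin":0},
])

```text
clock: 9.57
position: [505.5, -69.3, 8.5]
ee_rot: [0.979, 0.205, 0.0, 0.001]
contact_force: [-11.5, 2.0, 36.2]
gripper_width: -0.0
```

```bash

python3 - <<'E'
from h import *
where();snap('side','j')
i=cv2.imread('pics/j_side.png')[170:350,160:380];cv2.imwrite('pics/j3.png',cv2.resize(i,(733,600),interpolation=2))
E
```

```text
t 9.57 tcp [505.5 -69.3   8.5] crate xy [-0.8 81.2] toolx yaw 23.68 F [-11.5   2.   36.2] w -0.0 tips 14.0
```

View pics/j3.png

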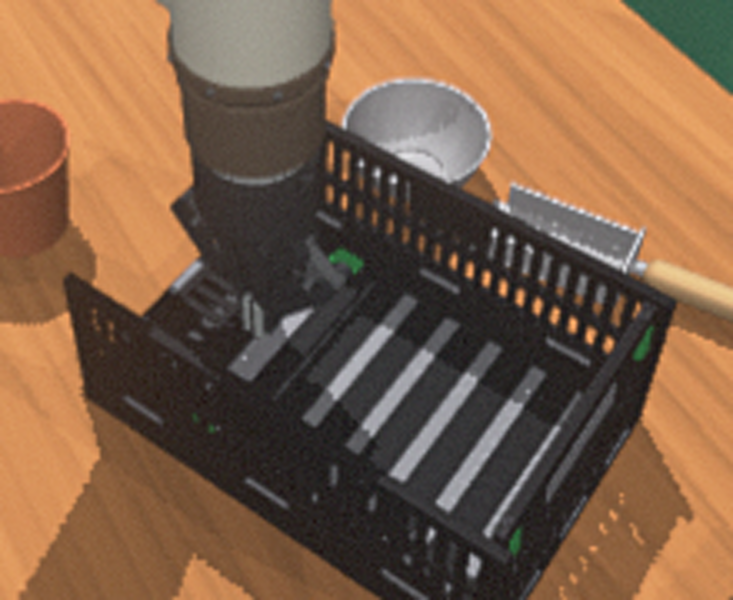

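Emit:
play_rows([
  {"gripper":1,"tx":0,"ty":0,"tz":-0.2,"spin":0},
  {"gripper":1,"tx":0,"ty":0,"tz":-0.45,"spin":0},
  {"gripper":1,"tx":0,"ty":0.15,"tz":-0.55,"spin":0},
  {"gripper":1,"tx":0,"ty":0.35,"tz":-0.55,"spin":0},
  {"gripper":1,"tx":0,"ty":0.55,"tz":-0.55,"spin":0},
  {"gripper":1,"tx":0,"ty":0.75,"tz":-0.55,"spin":0},
  {"gripper":1,"tx":0,"ty":0.9,"tz":-0.55,"spin":0},
  {"gripper":1,"tx":0,"ty":1,"tz":-0.55,"spin":0},
  {"gripper":1,"tx":0,"ty":1,"tz":-0.55,"spin":0},
  {"gripper":1,"tx":0,"ty":1,"tz":-0.55,"spin":0},
])

```text
clock: 10.88
position: [604.7, -297.7, 140.7]
ee_rot: [0.979, 0.204, -0.001, -0.001]
contact_force: [-0.6, 1.0, -0.6]
gripper_width: 0.0
```

```bash

python3 - <<'E'
from h import *
where();d=snap('side','k');d2=snap('scene','k')
i=cv2.imread('pics/k_side.png');cv2.imwrite('pics/k3.png',cv2.resize(i[170:384,160:430],(757,600),interpolation=2))
for dd in(d,d2):
    W=cloud(dd);P=W.reshape(-1,3);P=P[np.isfinite(P[:,0])]
    q=(P[:,:2]-C)@RC
    k=(np.abs(q[:,0])<75)
    print('left flat',[np.median(P[k&(np.abs(q[:,1]-y)<6)&(P[:,2]>18)&(P[:,2]<45),2]).round(1) for y in (55,70,100,130)])
    for z in (60,90,110):
        kk=k&(q[:,1]<-115)&(q[:,1]>-160)&(np.abs(P[:,2]-z)<8);print('right',z,np.median(q[kk,1]).round(1),kk.sum())
    f=(P[:,2]>112)&(P[:,2]<135)&(np.abs(q[:,0])<115)&(np.abs(q[:,1])<165)
    print(cv2.minAreaRect(P[f,:2].astype(np.float32)))
    for sx in(-1,1):
        g=f&(q[:,0]*sx>75);print('side',sx,np.median(q[g,0]),np.polyfit(q[g,1],q[g,0],1))
E
```

```text
t 10.88 tcp [ 604.7 -297.7  140.7] crate xy [  -0.4 -167.7] toolx yaw 23.53 F [-0.6  1.  -0.6] w 0.0 tips 14.0
left flat [np.float64(27.1), np.float64(27.3), np.float64(26.8), np.float64(25.7)]
right 60 -145.3 57
right 90 -143.3 89
right 110 -142.4 106
((537.8968505859375, -142.83770751953125), (202.5402069091797, 298.927734375), 23.73419189453125)
side -1 -98.50025122621679 [-1.43402295e-02 -9.71918965e+01]
side 1 92.62790688010853 [-2.15087515e-03  9.36161014e+01]
left flat [np.float64(25.8), np.float64(25.5), np.float64(24.8), np.float64(24.6)]
right 60 -144.9 39
right 90 -143.1 42
right 110 -141.8 43
((538.9686279296875, -143.89642333984375), (204.61050415039062, 301.60467529296875), 23.656940460205078)
side -1 -93.94662372207452 [ 8.53126342e-05 -9.45398364e+01]
side 1 97.87659783421886 [4.55259695e-03 9.69602724e+01]
```

View pics/k3.png

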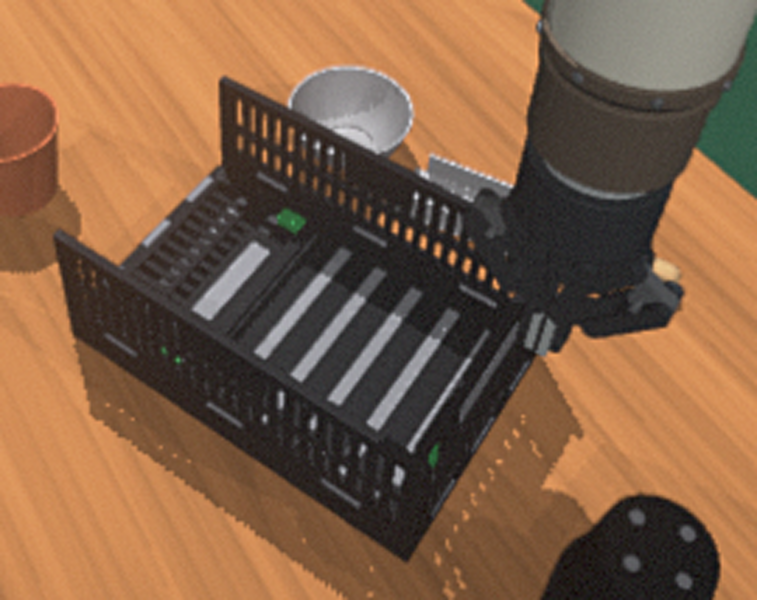

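Emit:
play_rows([
  {"gripper":1,"tx":0,"ty":0.04,"tz":0,"spin":0},
  {"gripper":1,"tx":0,"ty":0.04,"tz":0.1,"spin":0},
  {"gripper":1,"tx":0,"ty":0.04,"tz":0.2,"spin":0},
  {"gripper":1,"tx":0,"ty":0.04,"tz":0.2,"spin":0},
])

```text
clock: 11.48
position: [608.0, -307.2, 89.5]
ee_rot: [0.979, 0.204, -0.002, -0.001]
contact_force: [0.7, -0.6, -0.6]
gripper_width: -0.5
```

Emit:
play_rows([
  {"gripper":1,"tx":0,"ty":-0.05,"tz":0,"spin":0},
  {"gripper":1,"tx":0,"ty":-0.11,"tz":0.005,"spin":0},
  {"gripper":1,"tx":0,"ty":-0.17,"tz":0.02,"spin":0},
  {"gripper":1,"tx":0,"ty":-0.22,"tz":0.045,"spin":0},
  {"gripper":1,"tx":0,"ty":-0.27,"tz":0.08,"spin":0},
  {"gripper":1,"tx":0,"ty":-0.31,"tz":0.12,"spin":0},
  {"gripper":1,"tx":0,"ty":-0.345,"tz":0.165,"spin":0},
  {"gripper":1,"tx":0,"ty":-0.37,"tz":0.22,"spin":0},
  {"gripper":1,"tx":0,"ty":-0.385,"tz":0.27,"spin":0},
  {"gripper":1,"tx":0,"ty":-0.39,"tz":0.32,"spin":0},
  {"gripper":1,"tx":0,"ty":-0.39,"tz":0.326,"spin":0},
  {"gripper":1,"tx":0,"ty":-0.39,"tz":0.328,"spin":0},
])

```text
clock: 12.98
position: [570.4, -218.4, 9.3]
ee_rot: [0.979, 0.204, -0.0, -0.0]
contact_force: [-0.1, -0.2, -0.6]
gripper_width: 0.1
```

```bash

python3 - <<'E'
from h import *
where()
E
```

```text
t 12.97 tcp [ 570.4 -218.4    9.3] crate xy [ -0.5 -81.3] toolx yaw 23.5 F [-0.1 -0.2 -0.6] w 0.1 tips 14.0
```

Press until contact is clear, then lift and move over to outside the near side.

Emit:
play_rows([
  {"gripper":1,"tx":0,"ty":0,"tz":0.006,"spin":0},
  {"gripper":1,"tx":0,"ty":0,"tz":0.01,"spin":0},
  {"gripper":1,"tx":0,"ty":0,"tz":0.01,"spin":0},
])

```text
clock: 13.35
position: [570.5, -218.5, 9.1]
ee_rot: [0.979, 0.204, 0.0, 0.0]
contact_force: [-2.8, 1.9, 8.6]
gripper_width: -0.4
```

Emit:
play_rows([
  {"gripper":1,"tx":0,"ty":0,"tz":-0.2,"spin":0},
  {"gripper":1,"tx":0,"ty":0,"tz":-0.45,"spin":0},
  {"gripper":1,"tx":-0.05,"ty":-0.05,"tz":-0.55,"spin":0},
  {"gripper":1,"tx":-0.2,"ty":-0.15,"tz":-0.55,"spin":0},
  {"gripper":1,"tx":-0.35,"ty":-0.25,"tz":-0.55,"spin":0},
  {"gripper":1,"tx":-0.5,"ty":-0.32,"tz":-0.55,"spin":0},
  {"gripper":1,"tx":-0.52,"ty":-0.32,"tz":-0.55,"spin":0},
  {"gripper":1,"tx":-0.52,"ty":-0.32,"tz":-0.55,"spin":0},
])

```text
clock: 14.35
position: [419.9, -197.1, 145.2]
ee_rot: [0.979, 0.204, 0.001, 0.0]
contact_force: [1.0, 0.8, 0.0]
gripper_width: -0.2
```

```bash

cat >> h.py <<'E'
def report(tag):
    where();d=snap('side',tag);d2=snap('scene',tag)
    i=cv2.imread(f'pics/{tag}_side.png');cv2.imwrite(f'pics/{tag}3.png',cv2.resize(i[170:384,160:430],(757,600),interpolation=2))
    for dd in(d,d2):
        W=cloud(dd);P=W.reshape(-1,3);P=P[np.isfinite(P[:,0])]
        q=(P[:,:2]-C)@RC
        k=(np.abs(q[:,0])<75)
        print('flat by y',[np.median(P[k&(np.abs(q[:,1]-y)<6)&(P[:,2]>18)&(P[:,2]<60),2]).round(1) for y in (-130,-100,-70,-55,55,70,100,130)])
        f=(np.abs(q[:,1])<140)
        for z in (60,90,110,120):
            print(z,[np.median(q[f&(np.abs(q[:,0])<125)&(np.abs(P[:,2]-z)<6)&(q[:,0]*s>40),0]).round(1) for s in(-1,1)])
E
python3 - <<'E'
from h import *
report('l')
E
```

```text
t 14.35 tcp [ 419.9 -197.1  145.2] crate xy [-130.1   -2. ] toolx yaw 23.51 F [1.  0.8 0. ] w -0.2 tips 14.0
flat by y [np.float64(26.1), np.float64(27.2), np.float64(27.5), np.float64(27.5), np.float64(27.5), np.float64(26.4), np.float64(27.8), np.float64(25.1)]
60 [np.float64(-98.0), np.float64(93.7)]
90 [np.float64(-98.1), np.float64(93.5)]
110 [np.float64(-98.7), np.float64(93.1)]
120 [np.float64(-99.7), np.float64(92.3)]
flat by y [np.float64(23.1), np.float64(25.1), np.float64(25.3), np.float64(25.4), np.float64(26.0), np.float64(25.1), np.float64(25.3), np.float64(24.8)]
60 [np.float64(-94.2), np.float64(97.8)]
90 [np.float64(-94.2), np.float64(98.0)]
110 [np.float64(-93.6), np.float64(98.7)]
120 [np.float64(-93.7), np.float64(98.2)]
```

View pics/l3.png

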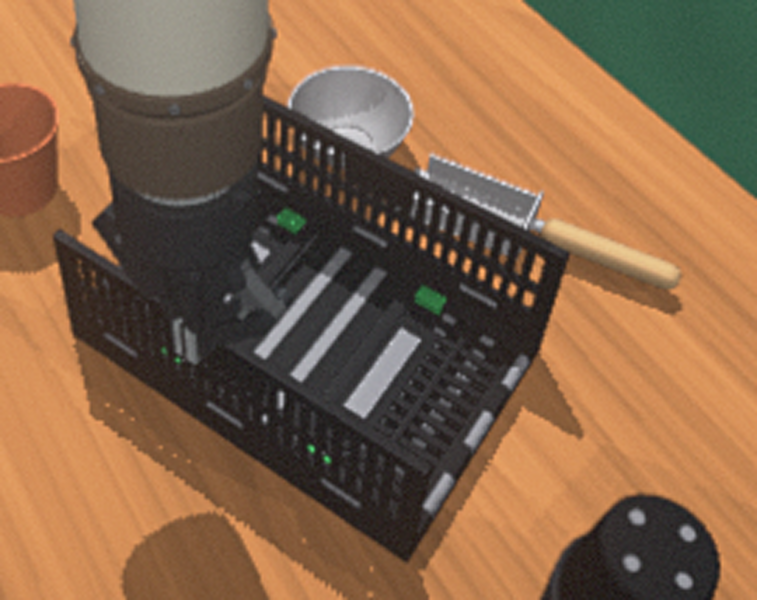

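```bash
python3 - <<'E'
import numpy as np
def path(h,hz,r0,r1,half,pos0,z0,ths):
    for t in ths:
        T=np.radians(t);r=r0+(r1-r0)*t/90
        yc=h-r*np.sin(T)+4*np.cos(T)+half; z=hz+r*np.cos(T)+4*np.sin(T)
        print(t,'in',round((pos0-yc)/250,3),'tz',round((z0-z)/250,3))
path(96,36,76,70,11,130,112,range(0,91,10))
E
```

```text
0 in 0.076 tz 0.0
10 in 0.129 tz 0.004
20 in 0.179 tz 0.018
30 in 0.226 tz 0.04
40 in 0.268 tz 0.069
50 in 0.304 tz 0.105
60 in 0.333 tz 0.146
70 in 0.355 tz 0.191
80 in 0.368 tz 0.239
90 in 0.372 tz 0.288
```

Emit:
play_rows([
  {"gripper":1,"tx":0,"ty":0,"tz":0.1,"spin":0},
  {"gripper":1,"tx":0,"ty":0,"tz":0.2,"spin":0},
  {"gripper":1,"tx":0,"ty":0,"tz":0.2,"spin":0},
  {"gripper":1,"tx":0,"ty":0,"tz":0.2,"spin":0},
])

```text
clock: 14.95
position: [420.5, -197.0, 95.2]
ee_rot: [0.979, 0.204, 0.0, 0.0]
contact_force: [0.4, -0.6, 0.5]
gripper_width: -0.1
```

Emit:
play_rows([
  {"gripper":1,"tx":0.075,"ty":0,"tz":0,"spin":0},
  {"gripper":1,"tx":0.13,"ty":0,"tz":0.005,"spin":0},
  {"gripper":1,"tx":0.18,"ty":0,"tz":0.02,"spin":0},
  {"gripper":1,"tx":0.225,"ty":0,"tz":0.04,"spin":0},
  {"gripper":1,"tx":0.27,"ty":0,"tz":0.07,"spin":0},
  {"gripper":1,"tx":0.305,"ty":0,"tz":0.105,"spin":0},
  {"gripper":1,"tx":0.335,"ty":0,"tz":0.145,"spin":0},
  {"gripper":1,"tx":0.355,"ty":0,"tz":0.19,"spin":0},
  {"gripper":1,"tx":0.37,"ty":0,"tz":0.24,"spin":0},
  {"gripper":1,"tx":0.37,"ty":0,"tz":0.28,"spin":0},
  {"gripper":1,"tx":0.37,"ty":0,"tz":0.288,"spin":0},
  {"gripper":1,"tx":0.37,"ty":0,"tz":0.29,"spin":0},
])

```text
clock: 16.45
position: [504.0, -159.8, 23.1]
ee_rot: [0.979, 0.204, -0.0, 0.0]
contact_force: [-2.4, 2.1, 11.5]
gripper_width: -0.1
```

Emit:
play_rows([
  {"gripper":1,"tx":0,"ty":0,"tz":0.004,"spin":0},
  {"gripper":1,"tx":0,"ty":0,"tz":0.008,"spin":0},
  {"gripper":1,"tx":0,"ty":0,"tz":0.008,"spin":0},
])

```text
clock: 16.82
position: [504.1, -159.9, 22.9]
ee_rot: [0.979, 0.204, 0.0, 0.0]
contact_force: [-5.6, 3.8, 20.5]
gripper_width: -0.1
```

```bash

python3 - <<'E'
from h import *
report('m')
E
```

```text
t 16.82 tcp [ 504.1 -159.9   22.9] crate xy [-38.   -1.3] toolx yaw 23.58 F [-5.6  3.8 20.5] w -0.1 tips 14.0
flat by y [np.float64(28.0), np.float64(29.0), np.float64(28.9), np.float64(28.6), np.float64(39.2), np.float64(39.1), np.float64(39.3), np.float64(28.7)]
60 [np.float64(-47.5), np.float64(93.9)]
90 [np.float64(-49.3), np.float64(93.5)]
110 [np.float64(-49.7), np.float64(93.2)]
120 [np.float64(-49.7), np.float64(92.2)]
flat by y [np.float64(26.3), np.float64(28.3), np.float64(28.5), np.float64(28.3), np.float64(28.5), np.float64(28.8), np.float64(28.1), np.float64(27.5)]
60 [np.float64(nan), np.float64(97.8)]
90 [np.float64(-42.9), np.float64(98.0)]
110 [np.float64(-45.7), np.float64(98.7)]
120 [np.float64(nan), np.float64(98.1)]
  return _methods._mean(a, axis=axis, dtype=dtype,
  ret = ret.dtype.type(ret / rcount)
```

View pics/m3.png

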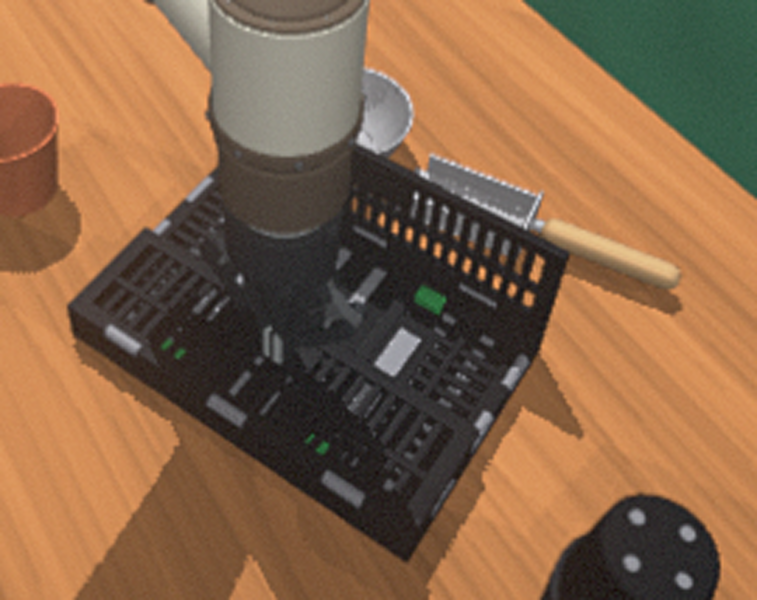

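Emit:
play_rows([
  {"gripper":1,"tx":0,"ty":0,"tz":-0.2,"spin":0},
  {"gripper":1,"tx":0,"ty":0,"tz":-0.45,"spin":0},
  {"gripper":1,"tx":0.05,"ty":0,"tz":-0.52,"spin":0},
  {"gripper":1,"tx":0.25,"ty":0,"tz":-0.52,"spin":0},
  {"gripper":1,"tx":0.45,"ty":0,"tz":-0.52,"spin":0},
  {"gripper":1,"tx":0.67,"ty":0,"tz":-0.52,"spin":0},
  {"gripper":1,"tx":0.67,"ty":0,"tz":-0.52,"spin":0},
  {"gripper":1,"tx":0.67,"ty":0,"tz":-0.4,"spin":0},
  {"gripper":1,"tx":0.67,"ty":0,"tz":-0.285,"spin":0},
  {"gripper":1,"tx":0.67,"ty":0,"tz":-0.285,"spin":0},
])

```text
clock: 18.18
position: [654.6, -93.5, 88.4]
ee_rot: [0.979, 0.203, -0.004, -0.001]
contact_force: [0.5, 1.1, 0.0]
gripper_width: 0.3
```

```bash

python3 - <<'E' 2>/dev/null
from h import *
report('n')
E
```

```text
t 18.18 tcp [654.6 -93.5  88.4] crate xy [ 1.264e+02 -1.000e-01] toolx yaw 23.46 F [0.5 1.1 0. ] w 0.3 tips 14.0
flat by y [np.float64(27.9), np.float64(28.9), np.float64(28.6), np.float64(28.6), np.float64(28.8), np.float64(28.6), np.float64(28.3), np.float64(27.7)]
60 [np.float64(nan), np.float64(93.7)]
90 [np.float64(nan), np.float64(93.4)]
110 [np.float64(nan), np.float64(93.3)]
120 [np.float64(nan), np.float64(92.3)]
flat by y [np.float64(27.1), np.float64(28.3), np.float64(27.4), np.float64(28.0), np.float64(34.9), np.float64(nan), np.float64(27.1), np.float64(24.0)]
60 [np.float64(nan), np.float64(98.3)]
90 [np.float64(nan), np.float64(98.1)]
110 [np.float64(nan), np.float64(99.0)]
120 [np.float64(nan), np.float64(98.2)]
```

View pics/n3.png

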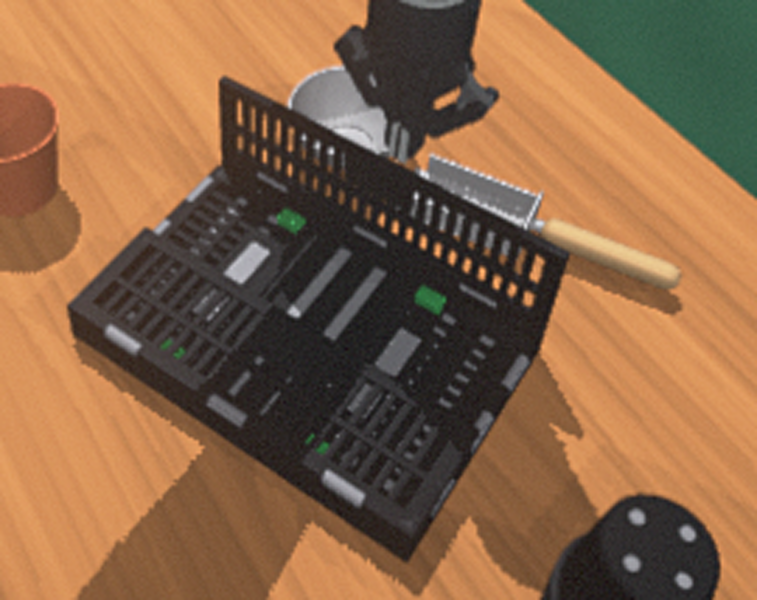

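Emit:
play_rows([
  {"gripper":1,"tx":-0.075,"ty":0,"tz":-0.01,"spin":0},
  {"gripper":1,"tx":-0.13,"ty":0,"tz":-0.005,"spin":0},
  {"gripper":1,"tx":-0.18,"ty":0,"tz":0.01,"spin":0},
  {"gripper":1,"tx":-0.225,"ty":0,"tz":0.03,"spin":0},
  {"gripper":1,"tx":-0.27,"ty":0,"tz":0.06,"spin":0},
  {"gripper":1,"tx":-0.305,"ty":0,"tz":0.095,"spin":0},
  {"gripper":1,"tx":-0.335,"ty":0,"tz":0.135,"spin":0},
  {"gripper":1,"tx":-0.355,"ty":0,"tz":0.18,"spin":0},
  {"gripper":1,"tx":-0.365,"ty":0,"tz":0.23,"spin":0},
  {"gripper":1,"tx":-0.365,"ty":0,"tz":0.268,"spin":0},
  {"gripper":1,"tx":-0.365,"ty":0,"tz":0.276,"spin":0},
  {"gripper":1,"tx":-0.365,"ty":0,"tz":0.278,"spin":0},
])

```text
clock: 19.77
position: [573.4, -129.5, 23.1]
ee_rot: [0.979, 0.204, -0.001, 0.0]
contact_force: [-5.4, -0.3, 12.6]
gripper_width: -0.5
```

Emit:
play_rows([
  {"gripper":1,"tx":0,"ty":0,"tz":0.004,"spin":0},
  {"gripper":1,"tx":0,"ty":0,"tz":0.008,"spin":0},
  {"gripper":1,"tx":0,"ty":0,"tz":0.008,"spin":0},
])

```text
clock: 20.15
position: [573.5, -129.5, 23.0]
ee_rot: [0.979, 0.204, -0.001, 0.0]
contact_force: [-8.4, 3.2, 20.4]
gripper_width: -0.1
```

Emit:
play_rows([
  {"gripper":1,"tx":0,"ty":0,"tz":-0.2,"spin":0},
  {"gripper":1,"tx":0,"ty":0,"tz":-0.45,"spin":0},
  {"gripper":1,"tx":0,"ty":0,"tz":-0.7,"spin":0},
  {"gripper":1,"tx":0,"ty":-0.2,"tz":-0.7,"spin":0},
  {"gripper":1,"tx":-0.1,"ty":-0.4,"tz":-0.7,"spin":0},
  {"gripper":1,"tx":-0.2,"ty":-0.6,"tz":-0.7,"spin":0},
  {"gripper":1,"tx":-0.3,"ty":-0.8,"tz":-0.7,"spin":0},
  {"gripper":1,"tx":-0.4,"ty":-1,"tz":-0.7,"spin":0},
  {"gripper":1,"tx":-0.4,"ty":-1,"tz":-0.7,"spin":0},
  {"gripper":1,"tx":-0.4,"ty":-1,"tz":-0.7,"spin":0},
])

```text
clock: 21.4
position: [383.0, 60.4, 195.1]
ee_rot: [0.979, 0.204, 0.001, -0.0]
contact_force: [0.1, 0.4, 1.0]
gripper_width: -0.2
```

```bash

python3 - <<'E' 2>/dev/null
from h import *
where();d=snap('side','p');d2=snap('scene','p')
i=cv2.imread('pics/p_side.png');cv2.imwrite('pics/p3.png',cv2.resize(i[150:384,140:430],(744,600),interpolation=2))
for dd in(d,d2):
    W=cloud(dd);P=W.reshape(-1,3);P=P[np.isfinite(P[:,0])];q=(P[:,:2]-C)@RC
    for x in(-80,-50,-15,15,50,80):
        print(x,[np.percentile(P[(np.abs(q[:,0]-x)<8)&(np.abs(q[:,1]-y)<20),2],95).round(1) for y in(-120,-80,-40,0,40,80,120)])
    f=(P[:,2]>33)&(P[:,2]<50)&(np.abs(q[:,0])<104)&(np.abs(q[:,1])<156)
    print(cv2.minAreaRect(P[f,:2].astype(np.float32)))
a=dict(np.load('pics/a_scene.npz'))
W0=cloud(a);W1=cloud(d2)
for n,(u0,u1,v0,v1) in dict(pot=(225,265,125,165),bowl=(230,268,209,248),scoop=(165,225,248,305),stack=(73,116,219,270)).items():
    print(n,np.abs(a['frame'][v0:v1,u0:u1].astype(int)-d2['frame'][v0:v1,u0:u1]).mean().round(2))
E
```

```text
t 21.4 tcp [383.   60.4 195.1] crate xy [-61.7 249. ] toolx yaw 23.59 F [0.1 0.4 1. ] w -0.2 tips 14.0
-80 [np.float64(43.9), np.float64(43.0), np.float64(42.9), np.float64(43.0), np.float64(42.8), np.float64(42.2), np.float64(42.7)]
-50 [np.float64(43.7), np.float64(42.7), np.float64(42.6), np.float64(42.8), np.float64(42.3), np.float64(42.5), np.float64(42.8)]
-15 [np.float64(44.1), np.float64(43.4), np.float64(43.5), np.float64(43.2), np.float64(43.8), np.float64(43.7), np.float64(43.4)]
15 [np.float64(43.6), np.float64(43.3), np.float64(43.5), np.float64(43.1), np.float64(43.1), np.float64(43.2), np.float64(43.3)]
50 [np.float64(43.5), np.float64(43.2), np.float64(42.9), np.float64(42.8), np.float64(42.8), np.float64(42.4), np.float64(42.8)]
80 [np.float64(43.1), np.float64(42.5), np.float64(42.3), np.float64(42.9), np.float64(43.2), np.float64(42.4), np.float64(42.9)]
((537.7501220703125, -142.8137664794922), (203.86898803710938, 300.47247314453125), 23.51686668395996)
-80 [np.float64(42.7), np.float64(43.6), np.float64(42.9), np.float64(43.4), np.float64(43.4), np.float64(42.7), np.float64(42.7)]
-50 [np.float64(42.5), np.float64(43.0), np.float64(41.9), np.float64(44.2), np.float64(42.6), np.float64(42.8), np.float64(42.6)]
-15 [np.float64(43.2), np.float64(42.3), np.float64(43.5), np.float64(42.5), np.float64(42.9), np.float64(43.5), np.float64(43.9)]
15 [np.float64(42.3), np.float64(42.3), np.float64(42.6), np.float64(43.3), np.float64(43.8), np.float64(45.2), np.float64(43.6)]
50 [np.float64(42.3), np.float64(40.8), np.float64(41.6), np.float64(42.8), np.float64(43.3), np.float64(41.9), np.float64(43.4)]
80 [np.float64(43.5), np.float64(41.7), np.float64(41.7), np.float64(43.1), np.float64(42.9), np.float64(41.2), np.float64(42.8)]
((538.1162719726562, -142.4320068359375), (206.03126525878906, 304.1697082519531), 23.177608489990234)
pot 2.36
bowl 0.91
scoop 1.18
stack 3.21
```

View pics/p3.png

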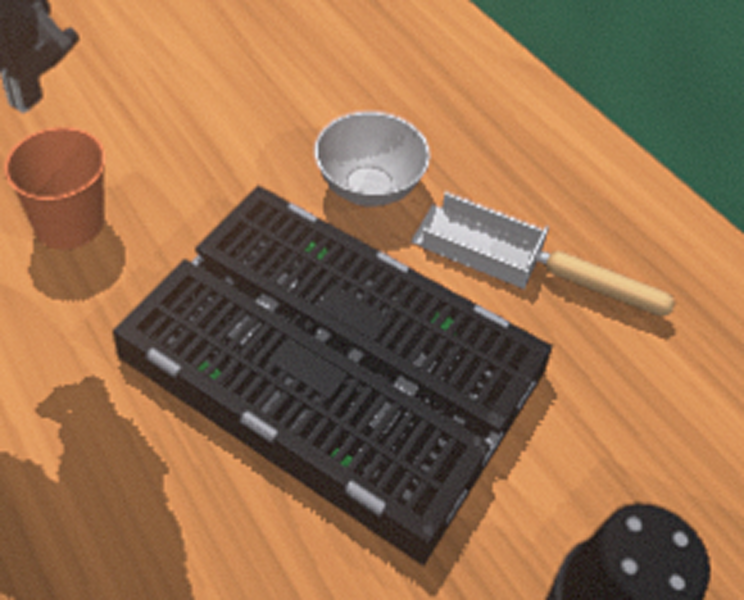

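View pics/p_scene.png

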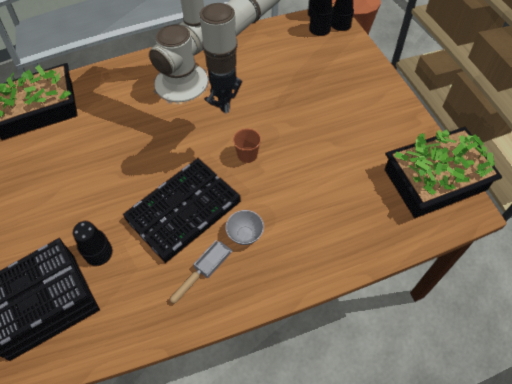

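```bash
python3 -c "
from bench import *
print(job_done())"
```

```text
the job is handed in; nothing more can be done
None
```

The crate is folded flat and the job is handed in at about 21 s on the clock. I pushed the left end over, then the right end, then the near side and the far side, each down onto the layer below it.

**Last checks:**
- **Flatness:** from both cameras the folded top reads level over its whole area. It shows 41–45 mm where 40 mm was expected, but I used the high end of noisy depth readings.
- **Crate position:** the crate is within about 2 mm and 0.5° of where it started.
- **Bystanders:** the pot, bowl, scoop and pot stack look unmoved in the before and after pictures.
- **Robot:** it stands clear and touches nothing. The largest wrist force I read was 38 N, while the fingertips pressed the left end flat. That force was only read at the end of each move.

**What disagreed:**
- **First pass missed:** my first try at the left end passed over the wall. The fingertips sit about 17 mm above the reported TCP, where the given figure puts them 14 mm below it. I corrected for this from the images and then from contact. That pass may have nudged the still-upright wall a few millimetres outward.
- **End walls not upright:** both ends already leaned in slightly at the start, the left by about 9° and the right by about 2°.

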